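Dark-zero the optical power meter

TASK

Dark-zero the optical power meter with fingertip touches only, gripping and lifting nothing: push the half-open shutter's red thumb tab toward the robot until the shutter is fully shut, tap the meter's yellow key to zero it in the dark, push the tab back away from the robot until the shutter is fully open, then tap the green key to take the reading. Press each key all the way down for a moment and let it spring back, lightly; do not force the tab against its stops, do not press the white keys, and leave the instruments and everything else standing where they are.

Things in the scene. Friction and masses are not known exactly. Their poses are not given: they have to be found in the camera images.
- meter: grey bench-top optical power meter, 130 x 176 mm (x by y), loose on rubber feet, 1.6 kg; origin centred under it, x away from the robot at yaw 0. Front half: flat deck 36 mm high with four square keys in a row along y, 38 mm apart; left to right seen from the robot: white, yellow, white, green. Behind them a tilted display, 40 mm high at 29 mm behind the key centres, rising to 66 mm at the back
- key_yellow_top (a point): centre of the top face of the yellow key (zero), 19 x 19 mm, 46 mm above the bench at rest; 36 mm in front of the meter's origin, 19 mm to its left
- key_green_top (a point): centre of the top face of the green key (take reading), 19 x 19 mm, 46 mm above the bench at rest; the rightmost key, 36 mm in front of the meter's origin, 57 mm to its right
- key_yellow (a joint): yellow key's travel straight down: 0 at rest, 0.0045 m fully down; a spring returns it (1.2 N to start moving, 4 N fully down); it counts as pressed beyond 3 mm
- key_green (a joint): green key's travel, same as the yellow key's
- key_left (a joint): travel of the leftmost, white key, which is to be left alone (0 at rest, 0.0045 m down)
- key_mid (a joint): travel of the white key between yellow and green, which is to be left alone (0 at rest, 0.0045 m down)
- optic_bench: black base plate 84 x 240 x 12 mm (x, y, height), loose on rubber feet, about 2.4 kg; origin centred under it, x away from the robot at yaw 0. On it: source barrel and clamp (left end, 62 mm high), slide shutter frame (middle, 84 mm in x, 22 in y, rail top 79 mm high), black photodetector block (right end, 74 mm high; its thin plug, 86 mm right of the middle, reaches 114 mm)
- tab_top (a point): centre of the top of the red thumb tab, 107.5 mm above the bench. Tab: 12 mm thick along the optic bench's x, 16 mm wide in y, 24 mm tall (83.5 to 107.5 mm high) on a flat dark carriage 28 mm long in x. It moves with the shutter along the optic bench's x axis: 12 mm in front of its origin when shut, 14 mm behind it when open
- shutter (a joint): shutter slide along the optic bench's +x: 0 = fully shut (tab nearest the robot), 0.026 m = fully open (tab farthest from the robot), hard stops at both ends; friction 1.5 N, it stays where it is left. It starts partly open, at 10 to 20 mm
- push_face_shut: half of the red tab facing away from the robot (6 mm thick): the face to push on to shut; its frame lies on the optic bench's underside plane, directly below the tab's middle, not at the face itself
- push_face_open: half of the red tab facing the robot (6 mm thick): the face to push on to open; its frame lies on the optic bench's underside plane, directly below the tab's middle
- dropper_bottle: small dropper bottle with black cap, 32 x 94 mm, bystander; origin under its centre
- swab_tube: clear tube of white swabs, 39 x 106 mm, bystander; origin under its centre
- petri_dish: clear petri dish, 60 x 14 mm, bystander; origin under its centre
- coax_adapter: brass coaxial adapter lying down, 39 x 14 x 14 mm, bystander; origin under its centre
- driver_red: red screwdriver lying down, 154 x 13 mm, bystander; origin under its centre

How it is judged:
By the outcome, as a careful person would: the job done as asked, in the order asked, and still so for the second after the job is handed in, with the robot touching nothing.
It also fails if it takes over 58 s, if anything falls off the work surface, if the arm or the gripper's body presses on something with over 40 N, if the wrist force passes 120 N, or if a joint passes its speed limit or range.

ROBOT

A 6-joint arm with a two-finger parallel gripper is mounted at the origin on a cart in front of the work surface, level with it; the furniture and walls round the work are solid. World frame = base frame: x ahead of the robot, y to its left, z up, the work surface at z = 0. Lengths are in mm, angles in degrees, forces in N, time in s.
With the tool pointing down it reaches from about 350 to 850 mm from the base axis. Payload 8.1 kg.
Tool frame: the origin (TCP) lies midway between the tips of the shut fingers; the grasp point (between the pads) lies 19 mm behind it; z points along the fingers, y is the line along which they close (so a half turn about z gives the same grasp; the last joint's range is limited). The gripper opens to 85 mm and grips with 20 to 120 N. Pads are 22 mm wide; open, the fingers measure 114 mm over their backs; the gripper's body (76 mm by 85 mm) begins 54 mm behind the grasp point. The pads swing forward as they close: fully open they stand 13 mm farther back than shut.
Start: joints at [66.039, 7.471, 85.268, -0, 87.261, -4.893], TCP at [195.993, 567.091, 231.292] pointing down, gripper open.
Joint ranges: [-169.43, 169.43], [-51.17, 129.36], [1.28, 143.12], [-76.62, 256.62], [0, 156.53], [-152.29, 152.29]. Speed limits (degrees/s): [136.94, 136.94, 159.86, 180, 180, 180].

INTERFACE

Orientations are given as [roll, pitch, yaw] about the fixed x, y, z axes, in that order (R = Rz(yaw) Ry(pitch) Rx(roll)).
In Python, from bench import r, camrig, workorder, sense gives the robot as it stands (r), with the cameras (camrig), the job (workorder) and the readings as plain functions.
- The arm moves only by the tool steer_hand, called after "Request:" as name(argument=value, ...), one argument or row to a line, values as JSON. Schema: {"type":"object","properties":{"steps":{"type":"array","items":{"type":"array","items":{"type":"number"},"minItems":7,"maxItems":7},"minItems":1,"maxItems":8},"grip_n":{"type":"number"},"only":{"type":"string"},"quiet":{"type":"boolean"},"lines":{"type":"string"}},"required":["steps"],"additionalProperties":false}. steps is a list of rows, 1 to 8 of them, each of 7 numbers: a rotation vector rx, ry, rz in degrees, then dx, dy, dz in mm, then the finger opening in mm; each row is the pose to reach, as a shift and turn from the pose commanded when the call began, along the tool's axes at that moment; what a row does not reach only later rows make up. A row lasts 1/8 s, in which the tool goes at most 62.5 mm and 10.7 degrees, less where a joint would pass 70% of its speed; a pose out of reach is approached as far as the arm can. The fingers move at their own pace and stop on an object; grip_n is the grip in N (left out, the last holds). Time passes only in rows, so rows that do not move let the fingers close. The tool returns the time, the measured TCP pose, the force, the opening and the grip force at its end. only (a regular expression) keeps the lines of the reply that match it, lines (a string "A,B") keeps lines A to B, and quiet returns only ok. Input that does not fit is refused with a message, and nothing moves.
- sense(): the state, without advancing time (a new reading comes with each control period).
- camrig.snapshot(name): name is "scene" or "top" or "wrist"; returns a dict with "pixels" (420x560x3 uint8, blue, green, red), "fx", "fy", "cx", "cy" (pixels), "pose" (4x4, takes a point from camera to world coordinates). Camera axes: x right, y up, looking along -z (the intrinsics and any distortion apply to the point x, -y, -z); pixel columns grow to the right and rows downward; lengths in mm; the calibration is good to about 2 mm. A picture is of the moment at which its call begins. There is no depth.
- workorder.hand_in(): hands the job in; it is judged then, once.
The state is a dict: "time": time; "joint_pos": joint angles; "qd": joint speeds; "joint_efforts": joint torques, N m; "tool_pos": TCP position; "tcp_rot": TCP orientation; "ft_force": force on the tool from outside, world axes, zero at the start; "wrist_torque": the same for the moment, N m; "finger_gap": finger opening in mm; "grip_force": force on a finger pad.
Only numpy, scipy, OpenCV 4.12 (cv2) and the standard library are available. Lean on these libraries where they do the work, as an engineer would, in place of code of your own. Each camera call takes 0.05 s, during which the arm holds its last target. There are 200 camera calls.

## Working session

There is one attempt and no reset: what is moved stays moved. The work goes in short steps, Python scripts to look and compute and a tool call to move; the robot and the scene stay as the last step left them, time stands still between calls to the robot, and variables do not carry over. Pictures are saved under pics/ and viewed, at most 10 in all, crops included, and the job is handed in when it is done.

```bash
ls; mkdir -p pics; python3 - <<'E'
from bench import r, camrig, workorder, sense
import cv2,numpy as np,pickle
d={}
for n in("scene","top"):
    s=camrig.snapshot(n);d[n]=s;cv2.imwrite(f"pics/{n}0.png",s["pixels"]);print(n,{k:np.round(v,3).tolist() if k=="pose" else v for k,v in s.items() if k!="pixels"})
pickle.dump(d,open("snap0.pkl","wb"));print(sense())
E
```

```text
bench.py
pics
scene {'fx': 390.67187534308, 'fy': 390.67187534308, 'cx': 277.2315461803283, 'cy': 208.00505322152188, 'pose': [[0.662, 0.374, -0.649, -183.522], [-0.749, 0.304, -0.589, -520.694], [-0.023, 0.876, 0.482, 593.046], [0.0, 0.0, 0.0, 1.0]]}
top {'fx': 504.0148564551981, 'fy': 504.0148564551981, 'cx': 280.8360924486471, 'cy': 212.55740204375297, 'pose': [[-0.015, 0.996, -0.087, 414.564], [-1.0, -0.014, 0.007, 113.86], [0.006, 0.087, 0.996, 1382.69], [0.0, 0.0, 0.0, 1.0]]}
{'time': 0.1, 'joint_pos': array([ 6.60387978e+01,  7.51135887e+00,  8.53243752e+01,  3.70934690e-04,
        8.72627483e+01, -4.89392602e+00]), 'qd': array([-0.14430106, -0.14375326, -0.08667697,  0.04388269,  0.04291108,
        0.08804172]), 'joint_efforts': array([ 1.34590326e-03, -5.70952106e+01, -5.01942265e+01, -1.34583324e-04,
        8.18258763e-03,  1.21422480e-05]), 'tool_pos': array([195.78348339, 566.6170554 , 230.33052153]), 'tcp_rot': array([-1.79901908e+02, -8.77078118e-03,  1.60932698e+02]), 'ft_force': array([ 0.10869293, -0.80701159, -0.80391691]), 'wrist_torque': array([-0.01259707,  0.03303272, -0.00983257]), 'grip_force': 0.0, 'finger_gap': 85.77946594389958}
```

View pics/top0.png

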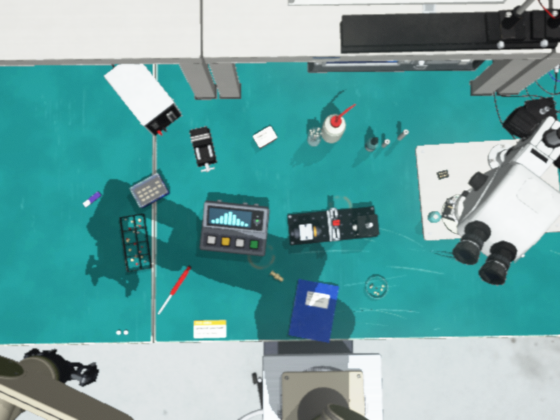

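View pics/scene0.png

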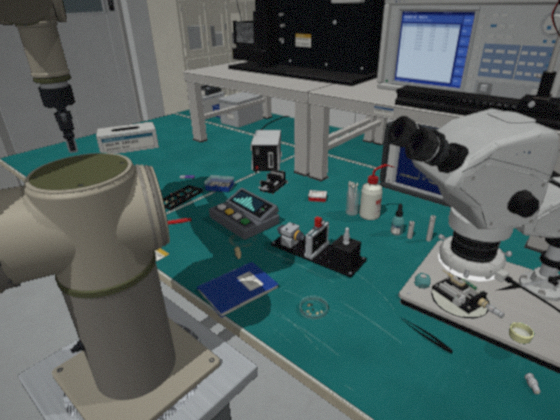

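The top view shows the meter at about (234,228), with its keys along row 241. The optic bench is at about (333,225), with the red tab near (336,223). I'll measure these by colour.

```bash
cat > h.py <<'E'
import cv2,numpy as np
def ray(s,u,v):
    d=np.array([(u-s["cx"])/s["fx"],-(v-s["cy"])/s["fy"],-1.]);P=s["pose"]
    return P[:3,3],P[:3,:3]@d
def onz(s,u,v,z):
    o,d=ray(s,u,v);return o+d*(z-o[2])/d[2]
def cross(a,b):
    A=[];y=[]
    for o,d in(a,b):
        d=d/np.linalg.norm(d);M=np.eye(3)-np.outer(d,d);A.append(M);y.append(M@o)
    return np.linalg.lstsq(np.vstack(A),np.hstack(y),rcond=None)[0]
def blobs(s,lo,hi,box,amin=4):
    h=cv2.cvtColor(s["pixels"],cv2.COLOR_BGR2HSV)
    m=cv2.inRange(h,lo,hi);k=np.zeros_like(m);x0,y0,x1,y1=box;k[y0:y1,x0:x1]=255;m&=k
    n,l,st,c=cv2.connectedComponentsWithStats(m)
    return [(np.round(c[i],1).tolist(),st[i].tolist()) for i in range(1,n) if st[i,4]>=amin]
C=dict(red1=((0,130,80),(8,255,255)),red2=((172,130,80),(180,255,255)),yel=((15,100,100),(32,255,255)),grn=((50,110,50),(75,255,220)),wht=((0,0,170),(180,50,255)))
E
python3 - <<'E'
from h import *;import pickle
d=pickle.load(open("snap0.pkl","rb"))
for n,b in(("top",(190,180,390,260)),("scene",(200,180,370,280))):
    for c in C:
        for q in blobs(d[n],*C[c],b): print(n,c,q, onz(d[n],*q[0],46 if c[0]!='r' else 107.5).round(1))
t=d["top"]["pixels"][185:260,190:390];cv2.imwrite("pics/c1.png",cv2.resize(t,None,fx=4,fy=4,interpolation=cv2.INTER_CUBIC))
E
```

```text
top red1 ([336.2, 222.1], [333, 220, 7, 5, 33]) [499.5 -35.4 107.5]
top yel ([314.7, 231.6], [314, 227, 3, 10, 21]) [479.2  15.2  46. ]
top yel ([225.4, 240.8], [222, 237, 8, 9, 61]) [458.3 252.2  46. ]
top grn ([253.6, 244.0], [250, 240, 8, 9, 63]) [448.7 177.6  46. ]
top wht ([205.0, 207.5], [205, 206, 1, 4, 4]) [547.6 306.   46. ]
top wht ([332.2, 225.0], [327, 208, 13, 33, 184]) [496.  -31.7  46. ]
top wht ([264.7, 217.8], [264, 210, 3, 18, 24]) [517.8 147.4  46. ]
top wht ([370.1, 224.6], [368, 223, 5, 4, 15]) [ 495.6 -132.6   46. ]
top wht ([305.7, 231.7], [299, 224, 14, 16, 186]) [479.3  39.1  46. ]
top wht ([354.4, 227.1], [353, 226, 4, 4, 12]) [489.6 -90.6  46. ]
top wht ([211.1, 239.5], [209, 237, 6, 6, 31]) [462.3 290.   46. ]
top wht ([239.4, 242.6], [237, 240, 6, 6, 33]) [453.  215.2  46. ]
scene red1 ([368.5, 180.8], [368, 180, 2, 3, 4]) [761.8 -24.8 107.5]
scene red1 ([313.6, 199.2], [309, 198, 11, 3, 16]) [568.6  29.6 107.5]
scene red1 ([317.5, 198.0], [316, 198, 4, 1, 4]) [580.7  25.7 107.5]
scene red1 ([322.7, 199.5], [321, 199, 4, 2, 6]) [582.4   9.8 107.5]
scene red1 ([317.5, 221.4], [315, 217, 7, 10, 52]) [481.6 -47.3 107.5]
scene red2 ([310.2, 198.8], [309, 198, 3, 3, 4]) [564.7  38.1 107.5]
scene red2 ([317.5, 199.0], [314, 198, 8, 3, 10]) [576.1  22.2 107.5]
scene yel ([229.1, 211.0], [226, 209, 7, 5, 26]) [452.2 244.   46. ]
scene yel ([295.6, 233.8], [294, 230, 5, 9, 23]) [479.5  19.2  46. ]
scene grn ([262.5, 208.5], [262, 208, 2, 2, 4]) [524.  179.3  46. ]
scene grn ([244.6, 220.7], [241, 218, 9, 6, 39]) [442.2 169.8  46. ]
scene wht ([367.5, 188.5], [365, 185, 5, 9, 32]) [829.1  11.3  46. ]
scene wht ([317.9, 193.9], [310, 192, 16, 5, 65]) [700.6 110.3  46. ]
scene wht ([249.0, 278.3], [241, 277, 17, 3, 33]) [274.3 -16.1  46. ]
```

View pics/c1.png

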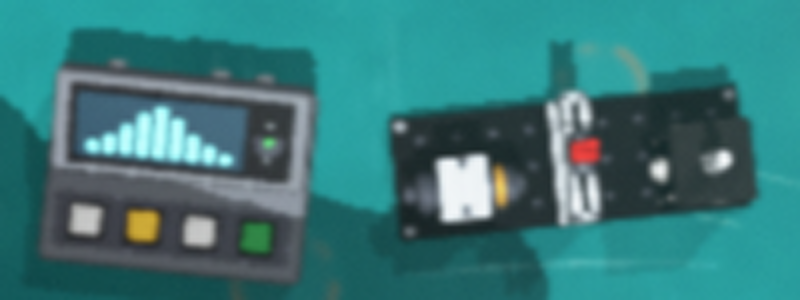

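The crop shows the yellow key at (225,241), green at (254,244) and the tab at (336,222). That puts the meter's yaw at about -7° and the bench's at about +5°. I'll move over the scene with the fingers shut for wrist views.

Request:
steer_hand(
  steps=[
    [0, 0, -19, -412, -350, -70, 0],
    [0, 0, -19, -412, -350, -70, 0],
    [0, 0, -19, -412, -350, -70, 0],
    [0, 0, -19, -412, -350, -70, 0],
    [0, 0, -19, -412, -350, -70, 0],
    [0, 0, -19, -412, -350, -70, 0],
    [0, 0, -19, -412, -350, -70, 0],
    [0, 0, -19, -412, -350, -70, 0],
  ],
  grip_n=20,
)

```text
time: 1.1
tool_pos: [448.5, 138.8, 295.5]
tcp_rot: [180.0, 0.0, 179.9]
ft_force: [0.4, 0.9, -0.9]
finger_gap: 0.0
grip_force: 0.0
```

Request:
steer_hand(
  steps=[
    [0, 0, 0, 0, 0, 0, 0],
    [0, 0, 0, 0, 0, 0, 0],
  ],
)

```text
time: 1.35
tool_pos: [447.7, 140.7, 295.0]
tcp_rot: [180.0, -0.1, 179.9]
ft_force: [-0.1, -0.5, 0.5]
finger_gap: 0.0
grip_force: 0.0
```

```bash
python3 - <<'E'
from bench import r, camrig, workorder, sense
from h import *;import pickle
s=camrig.snapshot("wrist");pickle.dump(s,open("w1.pkl","wb"));cv2.imwrite("pics/w1.png",s["pixels"]);print(s["pose"].round(3),s["fx"],s["cx"],s["cy"]);print(sense()["tool_pos"],sense()["tcp_rot"],sense()["finger_gap"])
E
```

```text
[[ 3.00000e-03 -9.59000e-01 -2.84000e-01  3.75270e+02]
 [ 1.00000e+00  4.00000e-03 -0.00000e+00  1.41438e+02]
 [ 1.00000e-03 -2.84000e-01  9.59000e-01  4.36527e+02]
 [ 0.00000e+00  0.00000e+00  0.00000e+00  1.00000e+00]] 359.3551814569057 280.90511633221666 211.35606427744236
[447.42713794 141.36985838 294.93029657] [ 1.79985983e+02 -6.03904276e-02  1.79957652e+02] -0.03212156720776393
```

View pics/w1.png

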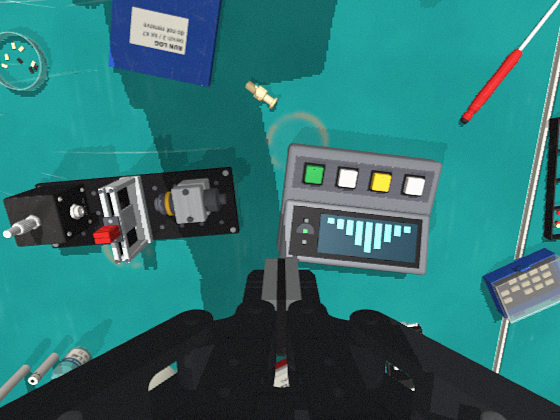

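The wrist view shows green at (314,175), yellow at (381,182), the red tab at (106,234), and the bench corners at (232,168) and (238,232). The shut fingertips are near (281,260).

```bash
python3 - <<'E'
from h import *;import pickle
s=pickle.load(open("w1.pkl","rb"));d=pickle.load(open("snap0.pkl","rb"))
W={}
for c,b in(("red1",(60,200,150,270)),("red2",(60,200,150,270)),("yel",(360,160,400,200)),("grn",(290,150,330,195)),("wht",(330,150,430,200))):
    for q in blobs(s,*C[c],b,20): W[c]=q[0];print(c,q,onz(s,*q[0],46 if c[0]!='r' else 107.5).round(1))
T,S=d["top"],d["scene"]
for n,w,t,sc in(("yel",W["yel"],(225.4,240.8),(229.1,211.)),("grn",W["grn"],(253.6,244.),(244.6,220.7))):
    print(n,"WT",cross(ray(s,*w),ray(T,*t)).round(1),"WS",cross(ray(s,*w),ray(S,*sc)).round(1),"TS",cross(ray(T,*t),ray(S,*sc)).round(1))
P=s["pose"];p=P[:3,:3].T@(np.array([447.4,141.4,294.9])-P[:3,3]);print("tcp px",s["fx"]*p[0]/-p[2]+s["cx"],s["cy"]-s["fy"]*p[1]/-p[2])
for n in((232,168),(238,232)):print(onz(s,*n,12).round(1))
c=s["pixels"][150:285,0:300];cv2.imwrite("pics/c2.png",cv2.resize(c,(780,351),interpolation=cv2.INTER_CUBIC))
E
```

```text
red1 ([105.7, 234.1], [93, 225, 27, 19, 384]) [495.1 -28.9 107.5]
yel ([380.5, 181.9], [371, 173, 20, 19, 324]) [457.3 252.   46. ]
grn ([313.6, 174.1], [304, 165, 20, 19, 323]) [448.3 177.7  46. ]
wht ([347.6, 178.1], [338, 169, 20, 19, 292]) [452.9 215.3  46. ]
wht ([414.5, 185.8], [405, 177, 20, 18, 286]) [461.9 290.1  46. ]
yel WT [458.2 252.7  42.8] WS [459.2 253.4  39.6] TS [458.8 252.5  40.1]
grn WT [448.7 177.8  43.9] WS [449.7 178.3  39.3] TS [449.1 177.8  39.8]
tcp px 280.90099161821746 277.9146581174822
[447.   83.6  12. ]
[527.8  87.8  12. ]
```

View pics/c2.png

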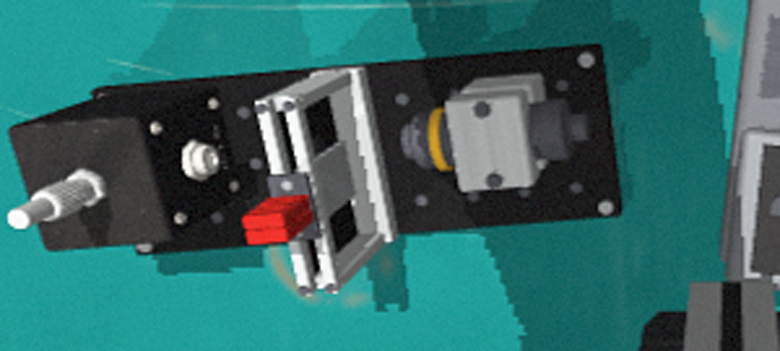

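Request:
steer_hand(
  steps=[
    [0, 0, 0, -52, -176, 60, 0],
    [0, 0, 0, -52, -176, 60, 0],
    [0, 0, 0, -52, -176, 60, 0],
    [0, 0, 0, -52, -176, 60, 0],
    [0, 0, 0, -52, -176, 60, 0],
  ],
)

```text
time: 2.02
tool_pos: [499.5, -34.0, 235.1]
tcp_rot: [180.0, -0.1, 180.0]
ft_force: [0.1, 0.5, -0.4]
finger_gap: -0.1
grip_force: 0.0
```

```bash
python3 - <<'E'
from bench import r, camrig, workorder, sense
from h import *;import pickle
s=camrig.snapshot("wrist");pickle.dump(s,open("w2.pkl","wb"));print(sense()["tool_pos"],s["pose"][:3,3])
for q in blobs(s,*C["red1"],(180,120,380,300),20):print(q,onz(s,*q[0],107.5))
c=s["pixels"][100:340,120:440];cv2.imwrite("pics/c3.png",cv2.resize(c,(800,600),interpolation=cv2.INTER_CUBIC))
E
```

```text
[499.73147175 -33.56899256 235.63566425] [427.05281067 -33.508726   376.6431613 ]
([278.7, 199.1], [269, 188, 21, 22, 400]) [496.8902037 -34.7730976 107.5      ]
```

View pics/c3.png

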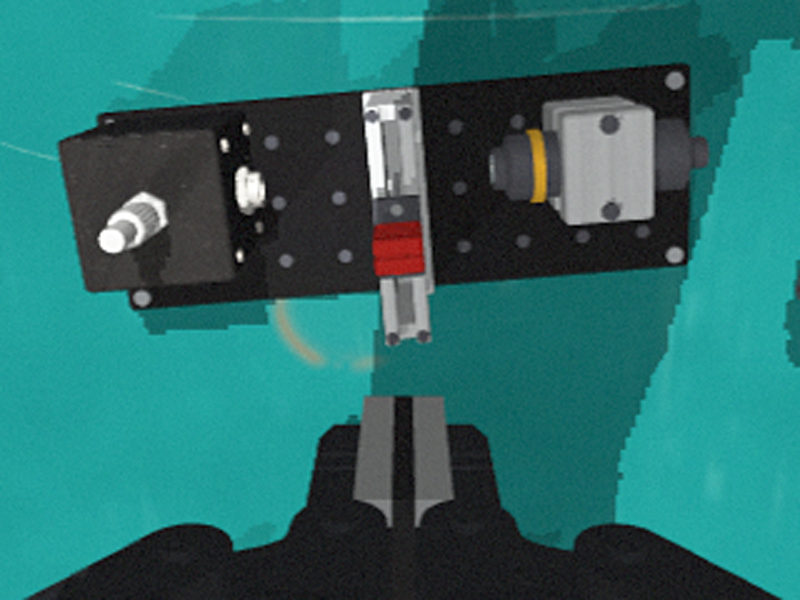

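```bash
python3 - <<'E'
from h import *;import pickle
s=pickle.load(open("w2.pkl","rb"));f=lambda x,y,z:onz(s,120+x/2.5,100+y/2.5,z)[:2].round(1)
a,b=f(690,66,12),f(690,265,12);c,d=f(130,310,12),f(97,115,12)
print("plate",a,b,c,d,"edges yaw",np.degrees(np.arctan2(*(d-a)[::1]*[1,-1])),np.degrees(np.arctan2((c-b)[0],-(c-b)[1])),np.degrees(np.arctan2((b-a)[1],(b-a)[0])))
print("rail ends",f(392,90,79),f(408,344,79))
print("tab far edge",f(374,275,107.5),f(424,273,107.5),"near base",f(374,222,83.5),f(420,222,83.5))
h=s["pixels"][184:214,278:281].mean(1).round().astype(int);print([(184+i,*v) for i,v in enumerate(h.tolist())])
E
```

```text
plate [447.6  81.1] [529.4  88.4] [ 549.  -149.3] [ 466.4 -155.4] edges yaw 4.545033119537823 4.713767243440648 5.099683465189195
rail ends [451.3 -36.3] [539.4 -31. ]
tab far edge [505.7 -41.9] [505.  -26.3] near base [494.2 -42.5] [494.2 -27.1]
[(184, 124, 124, 120), (185, 117, 115, 112), (186, 78, 74, 72), (187, 64, 60, 57), (188, 64, 59, 69), (189, 20, 25, 126), (190, 25, 26, 124), (191, 25, 27, 122), (192, 24, 29, 132), (193, 22, 26, 123), (194, 12, 13, 105), (195, 24, 28, 130), (196, 30, 33, 157), (197, 33, 37, 170), (198, 31, 35, 166), (199, 29, 37, 166), (200, 33, 37, 167), (201, 28, 31, 158), (202, 30, 33, 153), (203, 23, 29, 146), (204, 31, 35, 163), (205, 30, 36, 168), (206, 30, 34, 166), (207, 28, 34, 164), (208, 26, 34, 169), (209, 39, 41, 162), (210, 82, 76, 66), (211, 101, 101, 97), (212, 110, 111, 109), (213, 96, 97, 96)]
```

Request:
steer_hand(
  steps=[
    [0, 0, -4.7, -25, 1, 0, 0],
    [0, 0, -4.7, -25, 1, 50, 0],
    [0, 0, -4.7, -25, 1, 100, 0],
    [0, 0, -4.7, -25, 1, 100, 0],
    [0, 0, -4.7, -25, 1, 100, 0],
    [0, 0, -4.7, -25, 1, 100, 0],
  ],
)

```text
time: 2.82
tool_pos: [526.8, -34.2, 138.7]
tcp_rot: [-179.9, 0.3, -175.3]
ft_force: [0.4, -0.1, 0.3]
finger_gap: -0.1
grip_force: 0.0
```

```bash
python3 -c "
from bench import r, camrig, workorder, sense;s=sense();print(s['tool_pos'],s['tcp_rot'],s['ft_force'])"
```

```text
[526.79590996 -34.17261708 138.70825397] [-179.93500195    0.27701131 -175.3245665 ] [ 0.37081754 -0.12726056  0.28532095]
```

Request:
steer_hand(
  steps=[
    [0, 0, 0, 0, 2, 25, 0],
    [0, 0, 0, 0, 2, 46, 0],
    [0, 0, 0, 0, 2, 46, 0],
    [0, 0, 0, 0, 2, 46, 0],
  ],
)

```text
time: 3.32
tool_pos: [525.9, -32.6, 91.4]
tcp_rot: [-180.0, 0.1, -175.4]
ft_force: [0.8, 0.2, 0.4]
finger_gap: -0.2
grip_force: 0.0
```

```bash
python3 - <<'E'
from bench import r, camrig, workorder, sense
from h import *;import pickle
s=camrig.snapshot("wrist");q=sense();print(q["tool_pos"],q["ft_force"])
c=s["pixels"][130:330,160:400];cv2.imwrite("pics/c4.png",cv2.resize(c,(720,600),interpolation=cv2.INTER_CUBIC))
E
```

```text
[525.99115644 -32.62461256  91.47820201] [ 0.41149581 -0.14930103 -0.08847172]
```

View pics/c4.png

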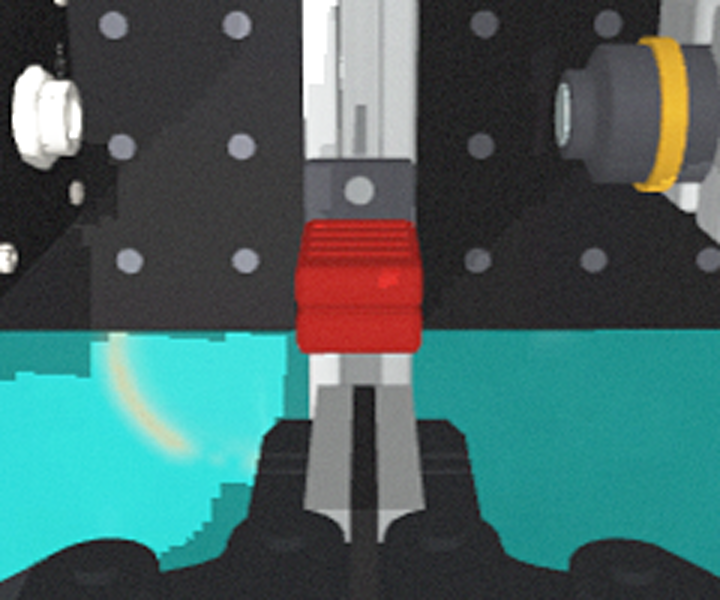

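The shut fingertips are centred behind the tab with a gap of about 9 mm. Now I'll push it toward the robot.

Request:
steer_hand(
  steps=[
    [0, 0, 0, 5, 0, 0, 0],
    [0, 0, 0, 9, 0, 0, 0],
    [0, 0, 0, 12, 0, 0, 0],
    [0, 0, 0, 15, 0, 0, 0],
    [0, 0, 0, 17, 0, 0, 0],
    [0, 0, 0, 19, 0, 0, 0],
    [0, 0, 0, 19, 0, 0, 0],
  ],
)

```text
time: 4.25
tool_pos: [505.4, -33.9, 89.3]
tcp_rot: [180.0, -0.0, -175.4]
ft_force: [0.4, 0.5, 0.3]
finger_gap: -0.1
grip_force: 0.4
```

Request:
steer_hand(
  steps=[
    [0, 0, 0, 1, 0, 0, 0],
    [0, 0, 0, 2, 0, 0, 0],
    [0, 0, 0, 2, 0, 0, 0],
  ],
)

```text
time: 4.62
tool_pos: [503.5, -34.1, 89.3]
tcp_rot: [180.0, -0.0, -175.4]
ft_force: [-0.1, -0.2, -0.0]
finger_gap: -0.0
grip_force: 0.5
```

Request:
steer_hand(
  steps=[
    [0, 0, 0, 1, 0, 0, 0],
    [0, 0, 0, 1, 0, 0, 0],
  ],
)

```text
time: 4.88
tool_pos: [502.8, -34.2, 89.4]
tcp_rot: [180.0, 0.0, -175.4]
ft_force: [3.5, 0.5, -2.6]
finger_gap: 0.3
grip_force: 1.6
```

```bash
python3 - <<'E'
from bench import r, camrig, workorder, sense
from h import *
s=camrig.snapshot("wrist");q=sense();print(q["tool_pos"],q["ft_force"])
E
```

```text
[502.81106334 -34.1324851   89.36176532] [ 3.02103533 -0.07083102 -3.38489809]
```

Request:
steer_hand(
  steps=[
    [0, 0, 0, 0.5, 0, 0, 0],
    [0, 0, 0, 0.5, 0, 0, 0],
  ],
)

```text
time: 5.18
tool_pos: [502.7, -34.1, 89.4]
tcp_rot: [180.0, 0.1, -175.4]
ft_force: [6.8, 0.7, -3.6]
finger_gap: 0.1
grip_force: 2.9
```

Request:
steer_hand(
  steps=[
    [0, 0, 0, 0.5, 0, 0, 0],
    [0, 0, 0, 0.5, 0, 0, 0],
  ],
)

```text
time: 5.42
tool_pos: [502.3, -34.2, 89.5]
tcp_rot: [-180.0, 0.1, -175.4]
ft_force: [6.4, 0.3, -4.5]
finger_gap: -0.5
grip_force: 3.1
```

The force has climbed to 6.5 N, so the tab is at its stop. I'll back off, lift, and check.

Request:
steer_hand(
  steps=[
    [0, 0, 0, -6, 0, 0, 0],
    [0, 0, 0, -14, 0, 0, 0],
    [0, 0, 0, -14, 0, -25, 0],
    [0, 0, 0, -14, 0, -70, 0],
    [0, 0, 0, 0, 0, -110, 0],
    [0, 0, 0, 0, 0, -140, 0],
    [0, 0, 0, 0, 0, -140, 0],
    [0, 0, 0, 0, 0, -140, 0],
  ],
)

```text
time: 6.42
tool_pos: [501.5, -34.2, 228.6]
tcp_rot: [180.0, -0.1, -175.4]
ft_force: [-0.2, -0.3, 0.6]
finger_gap: -0.0
grip_force: 0.0
```

Request:
steer_hand(
  steps=[
    [0, 0, 0, 0, 0, 0, 0],
  ],
)

```text
time: 6.55
tool_pos: [501.0, -34.1, 227.7]
tcp_rot: [180.0, -0.2, -175.4]
ft_force: [-0.3, 0.0, 0.0]
finger_gap: 0.1
grip_force: 0.0
```

```bash
python3 - <<'E'
from bench import r, camrig, workorder, sense
from h import *;import pickle
s=camrig.snapshot("wrist");q=sense();print(q["tool_pos"],q["ft_force"]);pickle.dump(s,open("w3.pkl","wb"))
for b in blobs(s,*C["red1"],(180,120,380,300),20):print(b,onz(s,b[0][0],b[1][1]+b[1][3]-.3,107.5))
c=s["pixels"][100:340,120:440];cv2.imwrite("pics/c5.png",cv2.resize(c,(800,600),interpolation=cv2.INTER_CUBIC))
E
```

```text
[500.9851415  -34.10831664 227.83627788] [ 0.1055551   0.12420173 -0.08976493]
([279.0, 182.3], [269, 172, 21, 21, 419]) [491.41135821 -35.36230137 107.5       ]
```

View pics/c5.png

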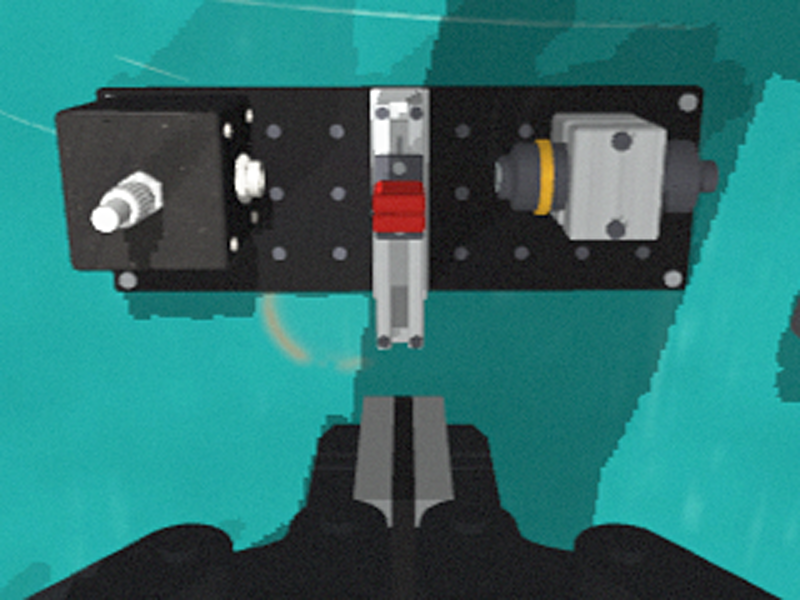

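The tab moved 14 mm, which matches fully shut (12 mm in front of the bench middle), and the bench hasn't moved. Next is the yellow key.

Request:
steer_hand(
  steps=[
    [0, 0, 12, 20, 289, 0, 0],
    [0, 0, 12, 20, 289, 0, 0],
    [0, 0, 12, 20, 289, 0, 0],
    [0, 0, 12, 20, 289, 0, 0],
    [0, 0, 12, 20, 289, 50, 0],
    [0, 0, 12, 20, 289, 100, 0],
    [0, 0, 12, 20, 289, 155, 0],
    [0, 0, 12, 20, 289, 155, 0],
  ],
)

```text
time: 7.6
tool_pos: [453.5, 250.3, 68.8]
tcp_rot: [-179.7, -0.6, 172.7]
ft_force: [-0.7, 0.4, -0.0]
finger_gap: 0.1
grip_force: 0.0
```

Request:
steer_hand(
  steps=[
    [0, 0, 0, 0, 0, 0, 0],
    [0, 0, 0, 0, 0, 0, 0],
  ],
)

```text
time: 7.85
tool_pos: [460.7, 252.9, 77.6]
tcp_rot: [179.9, 0.2, 172.6]
ft_force: [-0.0, -0.1, -0.4]
finger_gap: 0.3
grip_force: 0.0
```

```bash
python3 - <<'E'
from bench import r, camrig, workorder, sense
from h import *;import pickle
s=camrig.snapshot("wrist");q=sense();print(q["tool_pos"],q["tcp_rot"],q["ft_force"])
for c in("yel","grn"):
  for b in blobs(s,*C[c],(60,100,500,300),60):print(c,b,onz(s,*b[0],46))
E
```

```text
[460.5637951  252.83794145  77.4334458 ] [179.85927442   0.23908649 172.60545548] [-0.39609769 -0.29867785 -0.35572332]
yel ([279.3, 240.8], [261, 223, 37, 38, 1293]) [455.43710633 253.55743471  46.        ]
grn ([136.6, 243.3], [115, 225, 44, 38, 1483]) [447.1693753  180.47253181  46.        ]
```

Request:
steer_hand(
  steps=[
    [0, 0, 0, 3, 0, 12, 0],
    [0, 0, 0, 3, 0, 20, 0],
    [0, 0, 0, 3, 0, 24, 0],
    [0, 0, 0, 3, 0, 24, 0],
    [0, 0, 0, 3, 0, 24, 0],
  ],
)

```text
time: 8.52
tool_pos: [455.6, 252.6, 50.6]
tcp_rot: [180.0, 0.0, 172.6]
ft_force: [-0.2, 0.3, 0.3]
finger_gap: 0.4
grip_force: 0.0
```

Request:
steer_hand(
  steps=[
    [0, 0, 0, 0, 0, 2, 0],
    [0, 0, 0, 0, 0, 4, 0],
    [0, 0, 0, 0, 0, 6, 0],
    [0, 0, 0, 0, 0, 6, 0],
  ],
)

```text
time: 9.02
tool_pos: [455.6, 252.6, 44.5]
tcp_rot: [180.0, 0.0, 172.6]
ft_force: [-0.5, 0.4, 3.2]
finger_gap: 0.2
grip_force: 1.0
```

Request:
steer_hand(
  steps=[
    [0, 0, 0, 0, 0, 1.5, 0],
    [0, 0, 0, 0, 0, 2.5, 0],
    [0, 0, 0, 0, 0, 2.5, 0],
    [0, 0, 0, 0, 0, 2.5, 0],
  ],
)

```text
time: 9.52
tool_pos: [455.6, 252.6, 42.1]
tcp_rot: [180.0, 0.0, 172.6]
ft_force: [-0.8, 0.0, 3.0]
finger_gap: 0.3
grip_force: 1.7
```

Request:
steer_hand(
  steps=[
    [0, 0, 0, 0, 0, 0.5, 0],
    [0, 0, 0, 0, 0, 1, 0],
    [0, 0, 0, 0, 0, 1, 0],
  ],
)

```text
time: 9.9
tool_pos: [455.7, 252.6, 41.5]
tcp_rot: [180.0, 0.0, 172.6]
ft_force: [-2.0, -1.2, 8.0]
finger_gap: 0.2
grip_force: 4.1
```

The key bottomed out at z 41.5 with 8 N. I'll release it and go to the robot side of the tab.

Request:
steer_hand(
  steps=[
    [0, 0, 0, 0, 0, -8, 0],
    [0, 0, 0, 0, 0, -60, 0],
    [0, 0, -12, -41, -287, -100, 0],
    [0, 0, -12, -41, -287, -100, 0],
    [0, 0, -12, -41, -287, -100, 0],
    [0, 0, -12, -41, -287, -100, 0],
    [0, 0, -12, -41, -287, -100, 0],
    [0, 0, -12, -41, -287, -100, 0],
  ],
)

```text
time: 10.9
tool_pos: [459.4, -40.4, 141.6]
tcp_rot: [-179.9, 0.1, -175.6]
ft_force: [0.6, 0.2, -1.0]
finger_gap: -0.1
grip_force: 0.0
```

Request:
steer_hand(
  steps=[
    [0, 0, 0, 0, 0, 0, 0],
    [0, 0, 0, 0, 0, 0, 0],
    [0, 0, 0, 0, 0, 0, 0],
  ],
)

```text
time: 11.28
tool_pos: [459.2, -36.2, 140.6]
tcp_rot: [180.0, -0.0, -175.3]
ft_force: [-0.4, 0.6, 0.1]
finger_gap: -0.3
grip_force: 0.0
```

```bash
python3 - <<'E'
from bench import r, camrig, workorder, sense
from h import *
s=camrig.snapshot("wrist");q=sense();print(q["tool_pos"],q["tcp_rot"])
for b in blobs(s,*C["red1"],(180,60,380,330),20):print(b,onz(s,b[0][0],b[1][1]+b[1][3]-.3,107.5))
t=camrig.snapshot("top")
for c in("yel","grn"):
  for b in blobs(t,*C[c],(190,230,270,255),20):print(c,b,onz(t,*b[0],46))
E
```

```text
[459.21344754 -36.33842079 140.6977947 ] [ 1.79989902e+02 -2.51351791e-02 -1.75267474e+02]
yel ([225.1, 241.0], [221, 237, 9, 9, 76]) [457.75916752 252.97412342  46.        ]
grn ([253.6, 244.0], [250, 240, 8, 9, 63]) [448.71302105 177.63359145  46.        ]
```

Request:
steer_hand(
  steps=[
    [0, 0, 0, 0, -1, 25, 0],
    [0, 0, 0, 0, -1, 45, 0],
    [0, 0, 0, 0, -1, 49, 0],
    [0, 0, 0, 0, -1, 49, 0],
    [0, 0, 0, 0, -1, 49, 0],
  ],
)

```text
time: 12.0
tool_pos: [460.1, -38.4, 93.0]
tcp_rot: [-180.0, 0.1, -175.4]
ft_force: [-0.5, -0.7, 0.1]
finger_gap: -0.0
grip_force: 0.0
```

Request:
steer_hand(
  steps=[
    [0, 0, 0, -5, 0, 0, 0],
    [0, 0, 0, -9, 0, 0, 0],
    [0, 0, 0, -13, 0, 0, 0],
    [0, 0, 0, -17, 0, 0, 0],
    [0, 0, 0, -21, 0, 0, 0],
    [0, 0, 0, -25, 0, 0, 0],
    [0, 0, 0, -29, 0, 0, 0],
    [0, 0, 0, -29, 0, 0, 0],
  ],
)

```text
time: 13.0
tool_pos: [488.7, -36.0, 91.9]
tcp_rot: [-180.0, 0.0, -175.4]
ft_force: [0.2, 0.2, 0.4]
finger_gap: -0.1
grip_force: 0.0
```

Request:
steer_hand(
  steps=[
    [0, 0, 0, -1, 0, 0, 0],
    [0, 0, 0, -2, 0, 0, 0],
    [0, 0, 0, -2, 0, 0, 0],
  ],
)

```text
time: 13.38
tool_pos: [490.2, -35.8, 91.9]
tcp_rot: [180.0, -0.0, -175.4]
ft_force: [-1.7, 0.1, 0.6]
finger_gap: -0.0
grip_force: 0.5
```

Request:
steer_hand(
  steps=[
    [0, 0, 0, -1, 0, 0, 0],
    [0, 0, 0, -1, 0, 0, 0],
  ],
)

```text
time: 13.62
tool_pos: [491.3, -35.7, 91.9]
tcp_rot: [-180.0, 0.0, -175.4]
ft_force: [-1.5, 0.0, 0.3]
finger_gap: -0.1
grip_force: 0.6
```

Request:
steer_hand(
  steps=[
    [0, 0, 0, -1, 0, 0, 0],
    [0, 0, 0, -2, 0, 0, 0],
    [0, 0, 0, -2, 0, 0, 0],
  ],
)

```text
time: 14.0
tool_pos: [493.4, -35.5, 91.9]
tcp_rot: [180.0, 0.0, -175.4]
ft_force: [-1.2, -0.3, 0.4]
finger_gap: 0.1
grip_force: 0.4
```

Request:
steer_hand(
  steps=[
    [0, 0, 0, -1, 0, 0, 0],
    [0, 0, 0, -1, 0, 0, 0],
  ],
)

```text
time: 14.25
tool_pos: [494.4, -35.5, 91.9]
tcp_rot: [180.0, 0.0, -175.4]
ft_force: [-1.3, -0.1, -0.9]
finger_gap: -0.0
grip_force: 0.5
```

Request:
steer_hand(
  steps=[
    [0, 0, 0, -0.7, 0, 0, 0],
    [0, 0, 0, -0.7, 0, 0, 0],
  ],
)

```text
time: 14.5
tool_pos: [495.0, -35.4, 91.9]
tcp_rot: [180.0, -0.0, -175.4]
ft_force: [-0.6, 0.1, -1.5]
finger_gap: 0.1
grip_force: 0.6
```

Request:
steer_hand(
  steps=[
    [0, 0, 0, -0.7, 0, 0, 0],
    [0, 0, 0, -0.7, 0, 0, 0],
  ],
)

```text
time: 14.75
tool_pos: [495.2, -35.4, 91.9]
tcp_rot: [180.0, -0.1, -175.4]
ft_force: [-4.9, -0.6, 2.1]
finger_gap: 0.2
grip_force: 2.6
```

Request:
steer_hand(
  steps=[
    [0, 0, 0, -0.5, 0, 0, 0],
    [0, 0, 0, -0.5, 0, 0, 0],
  ],
)

```text
time: 15.0
tool_pos: [495.3, -35.4, 91.8]
tcp_rot: [180.0, -0.1, -175.4]
ft_force: [-7.7, -0.8, 4.4]
finger_gap: 0.1
grip_force: 3.9
```

Request:
steer_hand(
  steps=[
    [0, 0, 0, 10, 0, 0, 0],
    [0, 0, 0, 16, 0, 0, 0],
    [0, 0, 0, 16, 0, -30, 0],
    [0, 0, 0, 0, 0, -90, 0],
    [0, 0, 0, 0, 0, -137, 0],
    [0, 0, 0, 0, 0, -137, 0],
    [0, 0, 0, 0, 0, -137, 0],
    [0, 0, 0, 0, 0, -137, 0],
  ],
)

```text
time: 16.0
tool_pos: [495.1, -35.2, 227.1]
tcp_rot: [180.0, -0.2, -175.4]
ft_force: [0.5, 1.0, -0.0]
finger_gap: 0.3
grip_force: 0.0
```

```bash
python3 - <<'E'
from bench import r, camrig, workorder, sense
from h import *;import pickle
s=camrig.snapshot("wrist");q=sense();print(q["tool_pos"],q["tcp_rot"])
for b in blobs(s,*C["red1"],(180,120,380,300),20):print(b,onz(s,b[0][0],b[1][1]+b[1][3]-.3,107.5))
c=s["pixels"][100:340,120:440];cv2.imwrite("pics/c6.png",cv2.resize(c,(800,600),interpolation=cv2.INTER_CUBIC))
E
```

```text
[495.15376473 -35.18596788 227.12591366] [ 1.79956522e+02 -1.59792783e-01 -1.75371103e+02]
([280.1, 221.7], [270, 211, 21, 22, 421]) [516.95027162 -33.12880811 107.5       ]
```

View pics/c6.png

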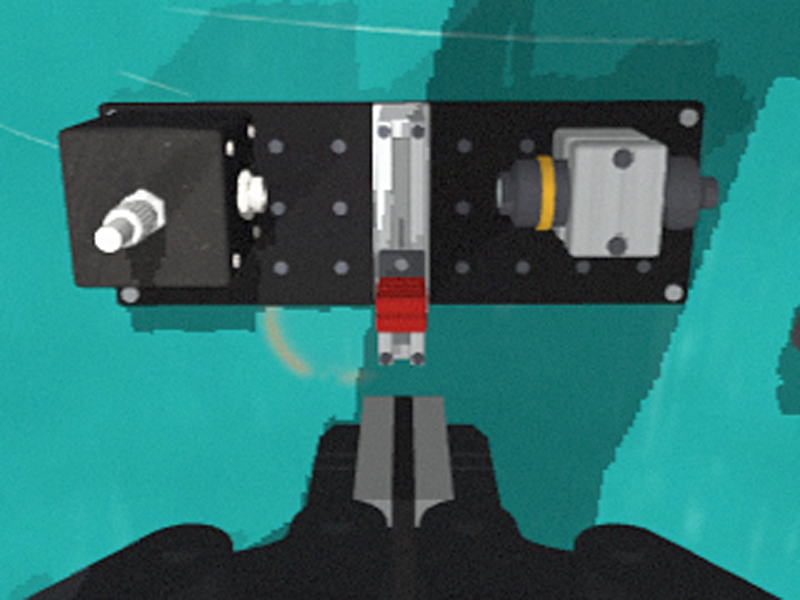

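The tab travelled about 25.6 mm of 26 and met the stop at the end, so the shutter is fully open. Next is the green key.

Request:
steer_hand(
  steps=[
    [0, 0, 12, 29, 216, 0, 0],
    [0, 0, 12, 29, 216, 0, 0],
    [0, 0, 12, 29, 216, 0, 0],
    [0, 0, 12, 29, 216, 50, 0],
    [0, 0, 12, 29, 216, 100, 0],
    [0, 0, 12, 29, 216, 150, 0],
    [0, 0, 12, 29, 216, 150, 0],
    [0, 0, 12, 29, 216, 150, 0],
  ],
)

```text
time: 17.05
tool_pos: [450.4, 177.7, 80.2]
tcp_rot: [180.0, 0.0, 172.6]
ft_force: [-0.3, 0.8, 1.4]
finger_gap: -0.3
grip_force: 0.0
```

Request:
steer_hand(
  steps=[
    [0, 0, 0, 0, 0, 0, 0],
    [0, 0, 0, 0, 0, 0, 0],
    [0, 0, 0, 0, 0, 0, 0],
    [0, 0, 0, 0, 0, 0, 0],
  ],
)

```text
time: 17.55
tool_pos: [450.0, 177.6, 79.3]
tcp_rot: [180.0, 0.0, 172.6]
ft_force: [-1.0, -0.5, -0.5]
finger_gap: 0.2
grip_force: 0.0
```

Request:
steer_hand(
  steps=[
    [0, 0, 0, 1, 0, 15, 0],
    [0, 0, 0, 1, 0, 25, 0],
    [0, 0, 0, 1, 0, 29, 0],
    [0, 0, 0, 1, 0, 29, 0],
    [0, 0, 0, 1, 0, 29, 0],
  ],
)

```text
time: 18.18
tool_pos: [449.1, 177.8, 50.2]
tcp_rot: [180.0, 0.0, 172.6]
ft_force: [-0.2, -0.4, 0.7]
finger_gap: -0.1
grip_force: 0.0
```

Request:
steer_hand(
  steps=[
    [0, 0, 0, 0, 0, 2, 0],
    [0, 0, 0, 0, 0, 4, 0],
    [0, 0, 0, 0, 0, 6, 0],
    [0, 0, 0, 0, 0, 7.5, 0],
    [0, 0, 0, 0, 0, 7.5, 0],
  ],
)

```text
time: 18.8
tool_pos: [449.0, 177.8, 42.6]
tcp_rot: [180.0, 0.0, 172.6]
ft_force: [0.0, -0.6, 3.6]
finger_gap: 0.0
grip_force: 1.6
```

Request:
steer_hand(
  steps=[
    [0, 0, 0, 0, 0, 0.7, 0],
    [0, 0, 0, 0, 0, 1.4, 0],
    [0, 0, 0, 0, 0, 1.4, 0],
  ],
)

```text
time: 19.18
tool_pos: [449.1, 177.8, 41.5]
tcp_rot: [180.0, 0.0, 172.6]
ft_force: [-1.5, -1.4, 6.8]
finger_gap: -0.1
grip_force: 3.4
```

Request:
steer_hand(
  steps=[
    [0, 0, 0, 0, 0, -8, 0],
    [0, 0, 0, 0, 0, -60, 0],
    [0, 0, 0, 60, 0, -110, 0],
    [0, 0, 0, 80, 0, -160, 0],
    [0, 0, 0, 80, 0, -160, 0],
  ],
)

```text
time: 19.8
tool_pos: [370.3, 189.1, 205.9]
tcp_rot: [179.8, 0.4, 172.7]
ft_force: [1.3, 0.1, -0.8]
finger_gap: 0.3
grip_force: 0.0
```

```bash
python3 - <<'E'
from bench import r, camrig, workorder, sense
from h import *
t=camrig.snapshot("wrist")
c=t["pixels"];cv2.imwrite("pics/c7.png",c);print(sense()["tool_pos"])
for k in("yel","grn","wht"):
  for b in blobs(t,*C[k],(60,100,500,400),60):print(k,b,onz(t,*b[0],46))
E
```

```text
[370.11095987 188.76252785 204.20759659]
yel ([359.1, 271.5], [348, 261, 23, 22, 470]) [455.28585089 252.43672693  46.        ]
yel ([111.7, 325.6], [108, 310, 13, 28, 143]) [481.67691848  11.31738869  46.        ]
wht ([82.9, 129.8], [60, 110, 49, 43, 1500]) [298.38780618  36.85064934  46.        ]
wht ([400.4, 271.3], [390, 261, 22, 21, 413]) [460.06263835 290.32395896  46.        ]
wht ([320.1, 271.1], [309, 262, 21, 21, 351]) [450.18289937 216.74805998  46.        ]
wht ([89.9, 324.9], [76, 292, 29, 63, 325]) [478.15821499  -9.28913322  46.        ]
wht ([127.8, 325.5], [113, 310, 32, 33, 594]) [483.60631199  26.73562875  46.        ]
```

View pics/c7.png

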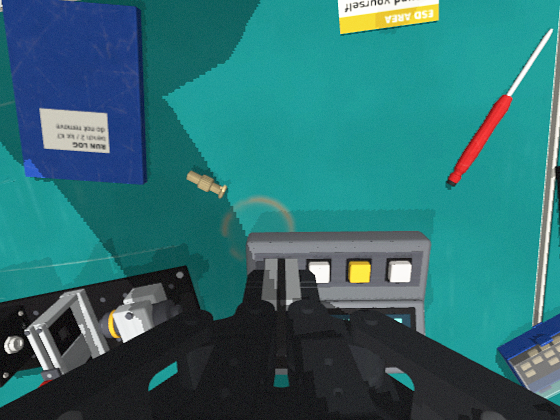

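The arm is clear of everything. The keys are back up, with yellow at (359,271), and the meter hasn't moved. Handing in.

Request:
steer_hand(
  steps=[
    [0, 0, 0, 0, 0, 0, 0],
    [0, 0, 0, 0, 0, 0, 0],
    [0, 0, 0, 0, 0, 0, 0],
  ],
)

```text
time: 20.23
tool_pos: [369.1, 187.6, 199.6]
tcp_rot: [-179.9, -0.1, 172.6]
ft_force: [0.1, -0.3, 0.4]
finger_gap: 0.3
grip_force: 0.0
```

```bash
python3 -c "
from bench import r, camrig, workorder, sense;print(workorder.hand_in())"
```

```text
the job is handed in; nothing more can be done
None
```

The job is handed in at about 20 s: I shut the shutter, tapped yellow, opened the shutter fully and tapped green; forces stayed under about 9 N and pictures showed neither instrument moved, but the hand-in returned no verdict.

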